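Brace a square jar and unscrew its lid

TASK

Take the square jar out of the crate, stand it fully down in the square pocket of the wooden jar holder with its lid still on, then unscrew the lid anticlockwise until its threads let go. Lift the lid straight up two or three centimetres clear and finish still holding it there in the gripper, level and above the open jar, with the jar left standing in the holder. Leave the other jars, the tin and the things on the counter where they are.

Things in the scene. Friction and masses are not known exactly. Their poses are not given: they have to be found in the camera images.
- jar_mid (a point): the square jar to open: white ceramic, body 64 x 64 mm, 80 mm high (bottom edges rounded 7 mm), round neck, round steel lid on top; 102 mm high, 0.3 to 0.5 kg with the lid. The only square jar. It stands upright in the crate, any way round; may be lifted by its closed lid. Point: centre of the square body, 40 mm above its underside; z up, x and y square to its sides.
- lid_mid (a point): the square jar's lid: round knurled steel, 58 mm across, 20 mm high, 60 g. Point: its centre, half-way up, on its axis; z up. Closed, it lies 52 mm above jar_mid. It is tight: turning it takes 0.2 to 0.4 Nm, which would turn a jar that is not braced.
- jar_neck (a point): centre of the top of the jar's neck (hidden under the closed lid), 91 mm above its underside. Ledges on the neck hold three lugs in the lid; a sprung seal pushes the lid up with 12 N. Turned anticlockwise seen from above, the lid comes free 46 to 54 degrees round (relative to the jar), then a stop at about 80; in between it lifts straight off, clear of the neck 11 mm up. Clockwise is blocked.
- holder_floor (a point): the jar holder: wooden block 130 x 130 x 35 mm fixed to the counter, with one square pocket in its middle, 69 x 69 mm, 25 mm deep, 5 mm bevel at its mouth. Point: centre of the pocket's floor, 10 mm above the counter; z up, x and y square to the pocket. The jar fits any of four ways round, 2.5 mm to spare each side, and turns about 4 degrees before the pocket stops it.
- crate: low open wooden crate 236 x 236 mm, 55 mm high, walls and floor 8 mm, fixed to the counter. Origin: centre of its underside. Four things stand in it, in a 2 x 2 pattern 104 mm apart: the square jar and the three below, in any order.
- round_jar: bystander in the crate: squat round white jar, 68 mm across, 73 mm high, steel lid. Origin: centre of its underside.
- slim_jar: bystander in the crate: slim round white jar, 50 mm across, 84 mm high, steel lid. Origin: centre of its underside.
- wide_tin: bystander in the crate: plain round metal tin, 74 mm across, 62 mm high. Origin: centre of its underside.
- mug: bystander on the counter: white mug, 80 mm across, 90 mm high, handle to its +y. Origin: centre of its underside.
- bowl: bystander on the counter: blue bowl, 100 mm across, 45 mm high. Origin: centre of its underside.
- spoon: bystander on the counter: spoon with wooden handle and metal bowl, 200 mm long along its x. Origin: under its middle.
- salt_pot: bystander on the counter: small white salt pot, 52 mm across, 70 mm high. Origin: centre of its underside.

How it is judged:
On the way:
1. the square jar stands fully down in the holder's pocket with its lid still closed (z of jar_mid in the frame of holder_floor between 0.036 and 0.044 m and horizontal distance between jar_mid and holder_floor below 0.008 m and angle between jar_mid's own z axis and vertical below 0.08 rad and z of lid_mid in the frame of jar_mid below 0.055 m), for 0.2 s.
At the end, for the whole second after the job is handed in: The square jar stands upright (within 0.08 rad) on the pocket's floor of the holder (within 4 mm in height, 8 mm sideways); the lid, held by the fingers, level within 0.25 rad and still, touches the jar no more, is 14 to 65 mm above its closed height and within 20 mm sideways of the jar's axis (z of jar_mid in the frame of holder_floor between 0.036 and 0.044 m and horizontal distance between jar_mid and holder_floor below 0.008 m and angle between jar_mid's own z axis and vertical below 0.08 rad and z of lid_mid in the frame of jar_mid between 0.066 and 0.117 m and horizontal distance between lid_mid and jar_mid below 0.02 m and angle between lid_mid's own z axis and vertical below 0.25 rad and contact force between lid and the fingers above 1 N and contact force between lid and jar below 0.1 N and linear speed of lid below 0.02 m/s); the arm keeps its last pose, push and grip.
It fails at once if another jar or the tin in the crate is tipped over or shoved more than 40 mm (distance of any of round_jar, slim_jar, wide_tin from where it was at the start of the episode above 0.04 m or angle between any of round_jar, slim_jar, wide_tin's own z axis and vertical above 0.6 rad).
It fails at once if the mug, bowl, spoon or salt pot is tipped over or shoved more than 40 mm (distance of any of mug, bowl, spoon, salt_pot from where it was at the start of the episode above 0.04 m or angle between any of mug, bowl, spoon, salt_pot's own z axis and vertical above 0.6 rad).
It also fails if it takes over 48 s, if anything falls off the work surface, if the arm or the gripper's body presses on something with over 40 N, if the wrist force passes 120 N, or if a joint passes its speed limit or range.

ROBOT

A 6-joint arm with a two-finger parallel gripper is mounted at the origin on the work surface. World frame = base frame: x ahead of the robot, y to its left, z up, the work surface at z = 0. Lengths are in m, angles in rad, forces in N, time in s.
With the tool pointing down it reaches from about 0.25 to 0.775 m from the base axis. Payload 4 kg.
Tool frame: the origin (TCP) lies between the finger pads; the fingertips stand 14 mm ahead of it and the grasp point (between the pads) lies 5 mm behind it (robot.tips_ahead is the distance from the TCP to the fingertips, in m); z points along the fingers, y is the direction in which the jaws open and shut (so a half turn about z gives the same grasp; the last joint's range is limited). The gripper opens to 94 mm and grips with 3 to 60 N. Pads are 16 mm wide; open, the fingers measure 119 mm over their backs; the gripper's body (75 mm by 177 mm) begins 78 mm behind the grasp point.
Start: joints at [-1.255, 0.087, 1.371, -0, 1.684, -0.103], TCP at [0.224, -0.502, 0.22] pointing down, gripper open.
Joint ranges: [-3.1, 3.1], [-0.76, 2.03], [0.27, 2.55], [-1.08, 4.22], [0.17, 2.65], [-2.57, 2.57]. Speed limits (rad/s): [2.79, 2.79, 3.14, 3.14, 3.14, 3.14].

INTERFACE

Orientations are given as [roll, pitch, yaw] about the fixed x, y, z axes, in that order (R = Rz(yaw) Ry(pitch) Rx(roll)).
In Python, from bench import robot, optics, job gives the robot as it stands.
- The arm moves only by the tool apply_moves, never from a script. Its argument "moves" is a list of rows, each a list of 3 entries, a list of its own where there are three numbers: the shift along the tool's x, y, z in cm, then the turn, a rotation vector about the tool's x, y, z in rad, then the opening, from 0 (shut) to 1 (fully open). In form: [[[tx, ty, tz], [rx, ry, rz], grip], ...]. A call has exactly 10 rows; each row is the pose to reach, as a shift and turn from the pose commanded when the call began, along the tool's axes at that moment; what a row does not reach only later rows make up. A row lasts 1/12 s, in which the tool goes at most 41.7 mm and 7.16 degrees, less where a joint would pass 70% of its speed; a pose out of reach is approached as far as the arm can. A call with a gripper value outside its range is refused whole. The fingers move at their own pace and stop on an object; the grip force is fixed at half the most. Time passes only in rows, so rows that repeat a pose let the fingers close, or fill a call up. It gives the time, the measured TCP pose, the force and the opening at its end, in the units of the state.
- robot.get_obs(): the state, without advancing time (a new reading comes with each control period).
- optics.snapshot(name): name is "scene" or "top"; returns the picture (384x512x3 uint8, red, green, blue); there is no depth.
- optics.get_calibration(name): a dict with "fx", "fy", "cx", "cy" (pixels), "rvec" (rotation vector, rad) and "tvec" (3), from world to camera coordinates, as OpenCV has them. Camera axes: x right, y down, z forward; pixel columns grow to the right and rows downward; lengths in m; the calibration is good to about 2 mm. A picture is of the moment at which its call begins. get_calibration takes no time and is no camera call.
- job.close_job(): hands the job in, once; it reports no verdict.
The state is a dict: "time": time; "joint_positions": joint angles; "qvel": joint speeds; "joint_torque": joint torques, N m; "tool_pos": TCP position; "ee_rot": TCP orientation; "wrist_force": force on the tool from outside, world axes, zero at the start; "wrist_torque": the same for the moment, N m; "width": finger opening in m.
Only numpy, scipy, OpenCV 4.12 (cv2) and the standard library are available. Lean on these libraries where they do the work, as an engineer would, in place of code of your own. Each camera call takes 0.05 s, during which the arm holds its last target.

## Working session

There is one attempt and no reset: what is moved stays moved. The work goes in short steps, Python scripts to look and compute and a tool call to move; the robot and the scene stay as the last step left them, time stands still between calls to the robot, and variables do not carry over. Pictures are saved under pics/ and viewed, and the job is handed in when it is done.

Besides the shell and the picture viewer there is one more tool, called after ">>>" as name([rows], argument=value, ...), one row to a line, values as JSON. apply_moves: Moves the arm, as the interface text tells. Its arguments: {"type":"object","properties":{"moves":{"type":"array"}},"required":["moves"]}

```bash
mkdir -p pics; ls; python3 - <<'E'
from bench import robot, optics, job
import cv2
for n in ("scene","top"):
    im=optics.snapshot(n); cv2.imwrite(f"pics/{n}0.png",cv2.resize(im[:,:,::-1],(800,600),interpolation=cv2.INTER_CUBIC)); cv2.imwrite(f"pics/{n}0raw.png",im[:,:,::-1])
    print(optics.get_calibration(n))
print(robot.get_obs())
E
```

```text
pics
{'fx': 411.94581616081797, 'fy': 411.94581616081797, 'cx': 259.42610731167235, 'cy': 195.11295400060536, 'rvec': array([ 1.45807772,  2.32980043, -0.71597172]), 'tvec': array([ 0.3048109 , -0.35703098,  1.61447653])}
{'fx': 417.54831140802503, 'fy': 417.54831140802503, 'cx': 255.15903324262518, 'cy': 183.89226032354418, 'rvec': array([ 2.17331984, -2.19068415,  0.10295176]), 'tvec': array([-0.03618719,  0.58114484,  1.03735647])}
{'time': 0.1, 'joint_positions': array([-1.25510961e+00,  8.79004083e-02,  1.37204604e+00, -9.27715966e-06,
        1.68358688e+00, -1.03120213e-01]), 'qvel': array([ 4.23921726e-06, -4.02452226e-04, -3.34510324e-03, -2.73885961e-04,
       -4.11219681e-05,  6.17573412e-04]), 'joint_torque': array([ 1.89528953e-03, -3.41253090e+01, -3.03301299e+01,  7.18237599e-02,
        3.03916179e-02, -1.00293169e-04]), 'tool_pos': array([ 0.22351358, -0.5020509 ,  0.21843958]), 'ee_rot': array([-3.13966134e+00, -1.90596876e-04,  4.18805707e-01]), 'wrist_force': array([-0.43147942, -0.53869269, -0.97145415]), 'wrist_torque': array([ 0.02741314, -0.01989127, -0.04773713]), 'width': 0.09413375621291035}
```

View pics/scene0.png

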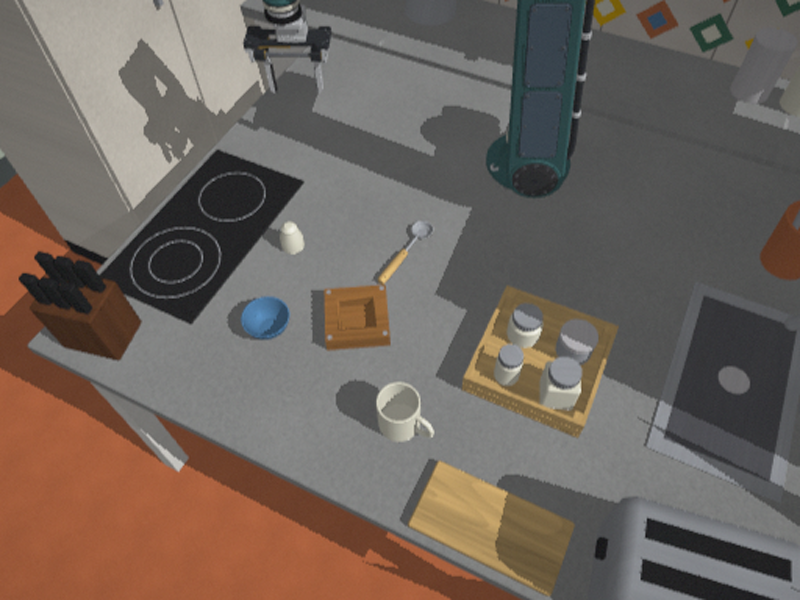

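View pics/top0.png

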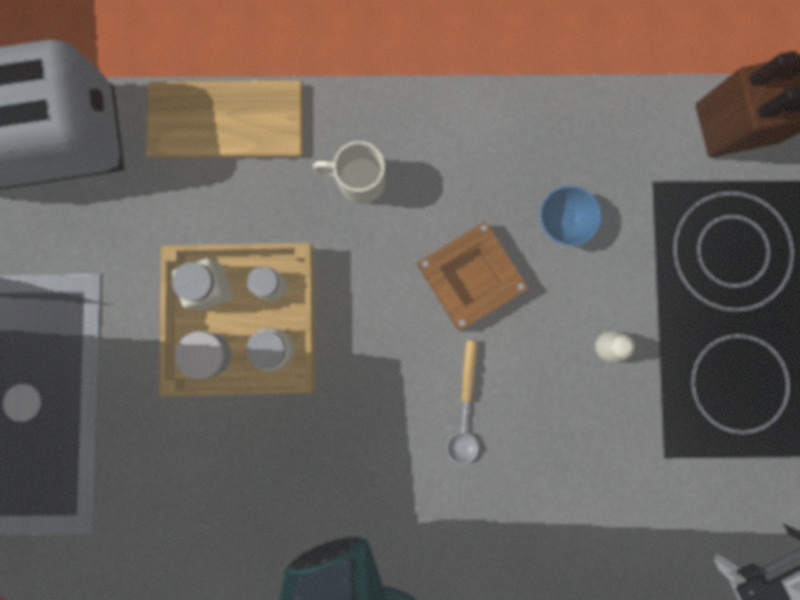

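The square jar is at about (200,283) in the top view and (562,383) in the scene view. The holder's pocket is at about (472,276) in the top view, turned roughly 30°. I'll zoom in for the corners.

```bash
python3 - <<'E'
import cv2
t=cv2.imread("pics/top0raw.png"); s=cv2.imread("pics/scene0raw.png")
def z(im,x,y,w,h,k,n): cv2.imwrite(n,cv2.resize(im[y:y+h,x:x+w],(w*k,h*k),interpolation=cv2.INTER_CUBIC))
z(t,98,150,60,45,12,"pics/z1.png"); z(t,260,138,80,76,7,"pics/z2.png"); z(s,330,215,60,50,12,"pics/z3.png"); z(s,200,175,56,56,10,"pics/z4.png")
E
```

```text
(no output)
```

View pics/z1.png

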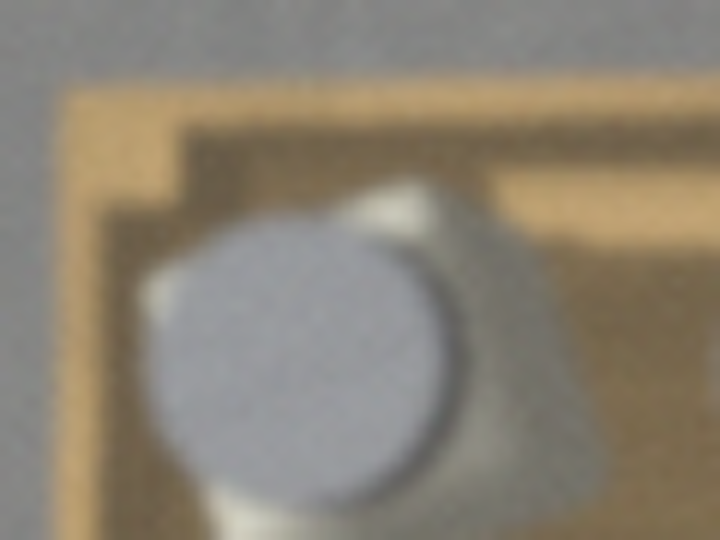

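View pics/z2.png

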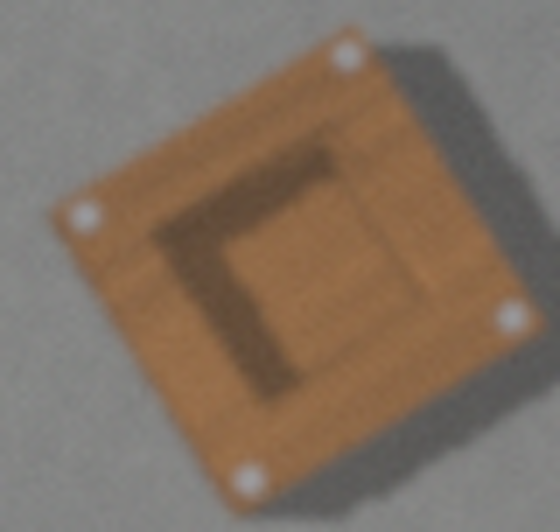

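View pics/z3.png

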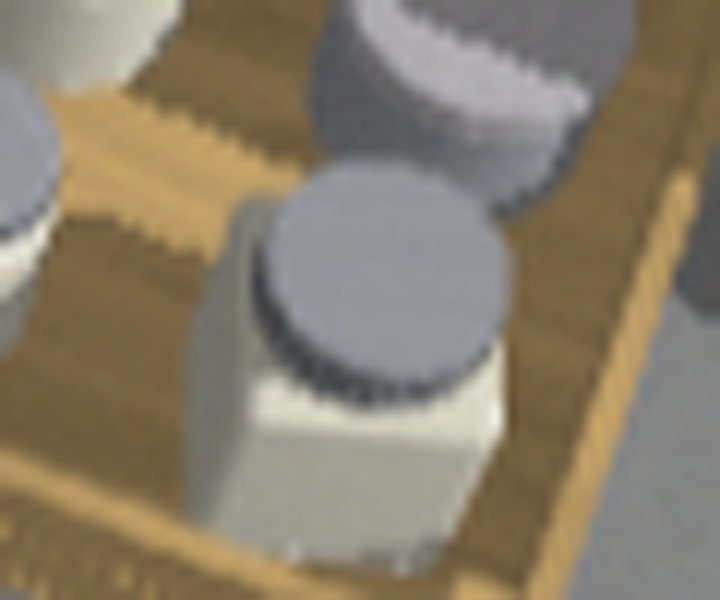

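View pics/z4.png

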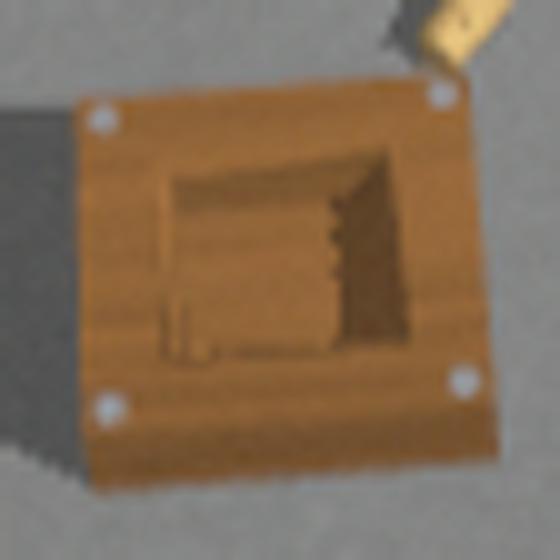

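The four screws at the holder's corners give sharp marks on its top face (z=35 mm). The jar's lid disc and its shoulder corners are visible in both views.

```bash
cat > h.py <<'E'
import numpy as np, cv2
from bench import robot, optics, job
def ray(n,px,z):
    c=optics.get_calibration(n); R,_=cv2.Rodrigues(np.array(c["rvec"])); t=np.array(c["tvec"])
    d=R.T@np.array([(px[0]-c["cx"])/c["fx"],(px[1]-c["cy"])/c["fy"],1]); o=-R.T@t
    return (o+d*(z-o[2])/d[2])[:2]
def src(p,x,y,k): return ((p[0]+.5)/k-.5+x,(p[1]+.5)/k-.5+y)
E
python3 - <<'E'
from h import *
import cv2
t=cv2.imread("pics/top0raw.png"); s=cv2.imread("pics/scene0raw.png")
P=[ray("top",src(p,260,138,7),.035) for p in [(347,56),(512,317),(248,480),(85,216)]]
Q=[ray("scene",src(p,200,175,10),.035) for p in [(104,119),(442,95),(464,381),(110,410)]]
for n,A in (("top",P),("scene",Q)):
    A=np.array(A); e=np.diff(np.vstack([A,A[:1]]),axis=0); print(n,A.mean(0).round(4),np.linalg.norm(e,axis=1).round(4),(np.degrees(np.arctan2(e[:,1],e[:,0]))%90).round(1))
print("lid",ray("top",src((297.5,360),98,150,12),.110),ray("scene",src((389,274),330,215,12),.110))
for p in [(143,290),(430,185),(605,500),(210,540)]: print("top c",ray("top",src(p,98,150,12),.088).round(4))
for p in [(250,425),(503,435),(240,195)]: print("scene c",ray("scene",src(p,330,215,12),.088).round(4))
# crate corners top rim
print("crate",ray("top",src((62,90),98,150,12),.055))
# tool tip check
print(robot.get_obs()["tool_pos"])
E
python3 - <<'E'
import cv2
t=cv2.imread("pics/top0raw.png")
cv2.imwrite("pics/z5.png",cv2.resize(t[150:260,95:210],(690,660//1),interpolation=cv2.INTER_CUBIC))
E
```

```text
top [ 0.6    -0.1596] [0.1117 0.1124 0.1116 0.112 ] [31.1 31.1 30.9 31.1]
scene [ 0.5986 -0.1604] [0.1116 0.1111 0.1116 0.1122] [30.7 30.9 31.2 30.9]
lid [0.58611872 0.27012085] [0.58741374 0.271663  ]
top c [0.6025 0.3079]
top c [0.6232 0.2512]
top c [0.5599 0.2155]
top c [0.5525 0.2936]
scene c [0.627  0.2551]
scene c [0.6036 0.3094]
scene c [0.5693 0.2326]
crate [0.64791344 0.33667917]
[ 0.22351358 -0.5020509   0.21843958]
```

View pics/z5.png

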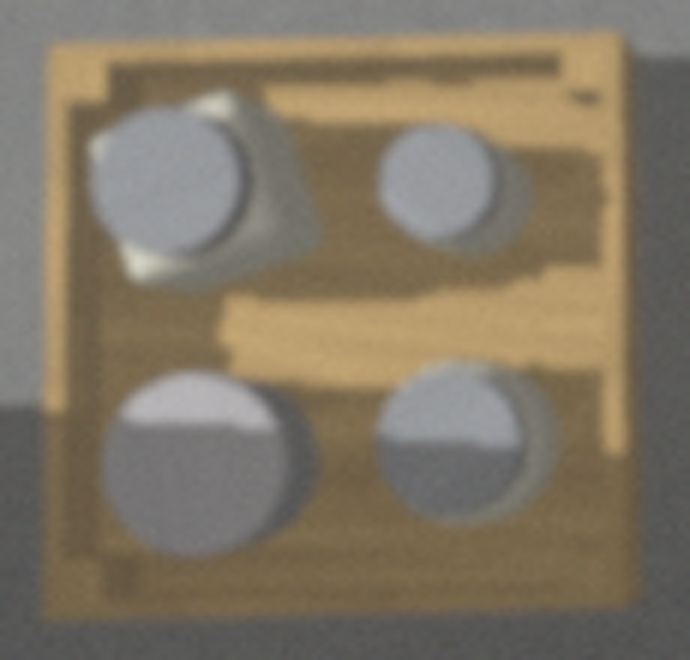

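The holder centre comes out at (0.5993, -0.160) with yaw 31°, and the jar axis at about (0.5867, 0.2708) with yaw near 22°. I'll grip the lid at yaw 0.419 (the current yaw), carry the jar, then turn it by the difference. First I travel at the present height.

>>> apply_moves([
  [[3,-2.6,0],[0,0,0],1],
  [[6,-5.2,0],[0,0,0],1],
  [[9,-7.8,0],[0,0,0],1],
  [[12,-10.4,0],[0,0,0],1],
  [[15,-13,0],[0,0,0],1],
  [[18,-15.6,0],[0,0,0],1],
  [[21,-18.2,0],[0,0,0],1],
  [[24,-20.8,0],[0,0,0],1],
  [[27,-23.4,0],[0,0,0],1],
  [[30,-26,0],[0,0,0],1],
])

```text
time: 0.93
tool_pos: [0.3921, -0.141, 0.2192]
ee_rot: [-3.142, 0.0, 0.418]
wrist_force: [0.7, -0.1, 0.6]
width: 0.0937
```

>>> apply_moves([
  [[3,-2.6,0],[0,0,0],1],
  [[6,-5.2,0],[0,0,0],1],
  [[9,-7.8,0],[0,0,0],1],
  [[12,-10.4,0],[0,0,0],1],
  [[15,-13,0],[0,0,0],1],
  [[18,-15.6,0],[0,0,0],1],
  [[21,-18.2,0],[0,0,0],1],
  [[24,-20.8,0],[0,0,0],1],
  [[26,-23,0],[0,0,0],1],
  [[27,-24,0],[0,0,0],1],
])

```text
time: 1.77
tool_pos: [0.5412, 0.1896, 0.2181]
ee_rot: [-3.14, 0.002, 0.422]
wrist_force: [-0.2, -0.9, 0.1]
width: 0.0941
```

```bash
cat >> h.py <<'E'
def to_tool(target):
    o=robot.get_obs(); from scipy.spatial.transform import Rotation as Ro
    R=Ro.from_euler("xyz",o["ee_rot"]).as_matrix(); return R.T@(np.array(target)-o["tool_pos"])*100
E
python3 - <<'E'
from h import *
o=robot.get_obs(); print(o["time"],o["tool_pos"],o["ee_rot"],o["joint_positions"].round(3)); print(to_tool([.5867,.2708,.22]))
for p in [(93,150),(228,88),(322,240),(130,285)]: print("top c",ray("top",src(p,95,150,6),.088).round(4))
E
```

```text
1.7667 [0.54117938 0.18955019 0.2180658 ] [-3.14018339e+00  1.64437816e-03  4.22405548e-01] [2.370e-01 1.410e-01 1.314e+00 1.000e-03 1.688e+00 1.386e+00]
[ 7.48251485 -5.54497923 -0.19790975]
top c [0.6004 0.3063]
top c [0.6249 0.2531]
top c [0.5638 0.2148]
top c [0.5465 0.2906]
```

>>> apply_moves([
  [[2,-1.5,0],[0,0,0],1],
  [[4,-3,0],[0,0,0],1],
  [[6,-4.5,0],[0,0,0],1],
  [[7.5,-5.7,0],[0,0,0],1],
  [[7.5,-5.7,1],[0,0,0],1],
  [[7.5,-5.7,2],[0,0,0],1],
  [[7.5,-5.7,4],[0,0,0],1],
  [[7.5,-5.7,5],[0,0,0],1],
  [[7.5,-5.7,5],[0,0,0],1],
  [[7.5,-5.7,5],[0,0,0],1],
])

```text
time: 2.6
tool_pos: [0.5855, 0.2673, 0.1682]
ee_rot: [3.141, 0.003, 0.418]
wrist_force: [1.0, 1.2, 0.3]
width: 0.0938
```

```bash
python3 - <<'E'
from h import *
o=robot.get_obs(); print(o["time"],o["tool_pos"],o["ee_rot"]); print(to_tool([.5867,.2708,.107]))
t=optics.snapshot("top")[:,:,::-1]; s=optics.snapshot("scene")[:,:,::-1]
cv2.imwrite("pics/t1.png",cv2.resize(t[130:230,70:190],(720,600),interpolation=cv2.INTER_CUBIC))
cv2.imwrite("pics/s1.png",cv2.resize(s[170:270,290:410],(720,600),interpolation=cv2.INTER_CUBIC))
E
```

```text
2.6 [0.58550546 0.2673101  0.16816059] [3.14143780e+00 3.09938029e-03 4.17678244e-01]
[ 0.26970367 -0.2714804   6.11521069]
```

View pics/t1.png

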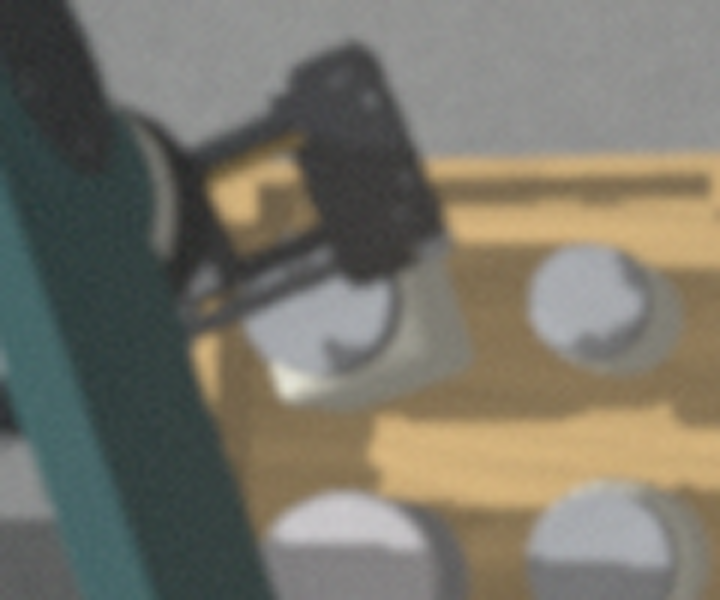

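View pics/s1.png

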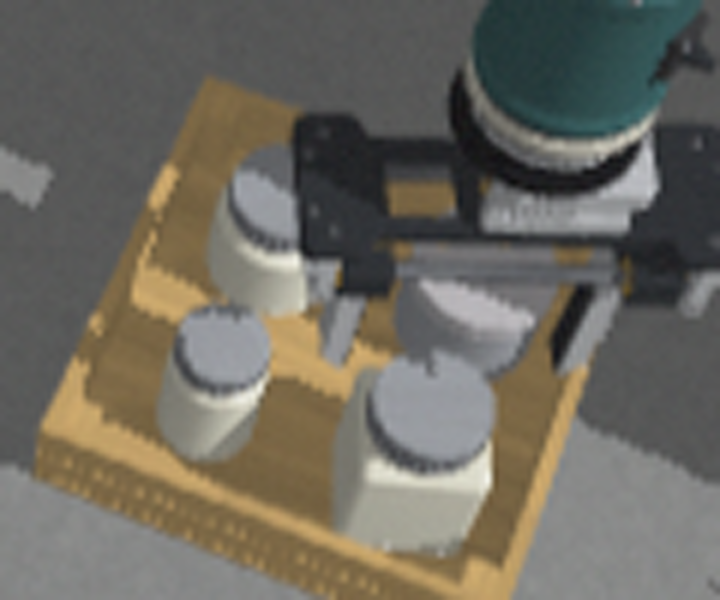

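The open fingers straddle the jar: in the scene crop the tips are at about (340,355) and (570,365), with the lid between and below them. I go down to tips about 5 mm above the shoulder, then close.

>>> apply_moves([
  [[0.2,-0.2,1],[0,0,0],1],
  [[0.2,-0.2,2],[0,0,0],1],
  [[0.2,-0.2,3],[0,0,0],1],
  [[0.2,-0.2,4],[0,0,0],1],
  [[0.2,-0.2,5],[0,0,0],1],
  [[0.2,-0.2,5.5],[0,0,0],1],
  [[0.2,-0.2,6],[0,0,0],1],
  [[0.2,-0.2,6],[0,0,0],1],
  [[0.2,-0.2,6],[0,0,0],1],
  [[0.2,-0.2,6],[0,0,0],1],
])

```text
time: 3.53
tool_pos: [0.5878, 0.2715, 0.1101]
ee_rot: [3.141, -0.001, 0.419]
wrist_force: [-0.3, -0.3, 0.1]
width: 0.0937
```

```bash
python3 - <<'E'
from h import *
o=robot.get_obs(); print(o["time"],o["tool_pos"],o["ee_rot"],o["wrist_force"]); print(to_tool([.5867,.2708,.107]))
s=optics.snapshot("scene")[:,:,::-1]
cv2.imwrite("pics/s2.png",cv2.resize(s[180:270,310:400],(600,600),interpolation=cv2.INTER_CUBIC))
E
```

```text
3.5333 [0.58784267 0.27145302 0.11011385] [ 3.14139510e+00 -1.25284728e-03  4.18784284e-01] [-0.28064841 -0.26943823  0.06686187]
[-0.13133774  0.01313037  0.3112231 ]
```

View pics/s2.png

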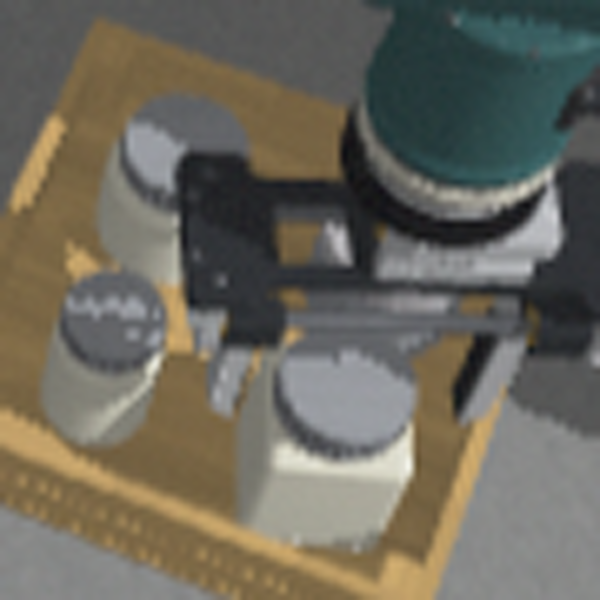

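The tips at (220,410) and (465,415) sit either side of the lid centre (345,400). I lower 3 mm more and close.

>>> apply_moves([
  [[-0.1,0,0.3],[0,0,0],1],
  [[-0.1,0,0.3],[0,0,0],1],
  [[-0.1,0,0.3],[0,0,0],0.4],
  [[-0.1,0,0.3],[0,0,0],0.2],
  [[-0.1,0,0.3],[0,0,0],0],
  [[-0.1,0,0.3],[0,0,0],0],
  [[-0.1,0,0.3],[0,0,0],0],
  [[-0.1,0,0.3],[0,0,0],0],
  [[-0.1,0,0.3],[0,0,0],0],
  [[-0.1,0,0.3],[0,0,0],0],
])

```text
time: 4.42
tool_pos: [0.5865, 0.2711, 0.1065]
ee_rot: [-3.141, -0.0, 0.419]
wrist_force: [-0.1, 0.2, 0.7]
width: 0.0569
```

>>> apply_moves([
  [[0,0,-0.3],[0,0,0],0],
  [[0,0,-0.6],[0,0,0],0],
  [[0,0,-1],[0,0,0],0],
  [[0,0,-1.5],[0,0,0],0],
  [[0,0,-2],[0,0,0],0],
  [[0,0,-2.5],[0,0,0],0],
  [[0,0,-3],[0,0,0],0],
  [[0,0,-3],[0,0,0],0],
  [[0,0,-3],[0,0,0],0],
  [[0,0,-3],[0,0,0],0],
])

```text
time: 5.25
tool_pos: [0.5864, 0.2709, 0.1363]
ee_rot: [3.142, 0.0, 0.419]
wrist_force: [0.0, 1.6, -4.1]
width: 0.0575
```

```bash
python3 - <<'E'
from h import *
o=robot.get_obs(); print(o["time"],o["tool_pos"],o["ee_rot"],o["wrist_force"],o["wrist_torque"],o["width"])
s=optics.snapshot("scene")[:,:,::-1]
cv2.imwrite("pics/s3.png",cv2.resize(s[170:270,300:400],(600,600),interpolation=cv2.INTER_CUBIC))
E
```

```text
5.25 [0.58639679 0.27087395 0.13633422] [3.14150949e+00 2.94237338e-04 4.18814242e-01] [ 0.03410082  1.60218315 -4.14367077] [ 0.01259446 -0.0651     -0.01106339] 0.05745298115203705
```

View pics/s3.png

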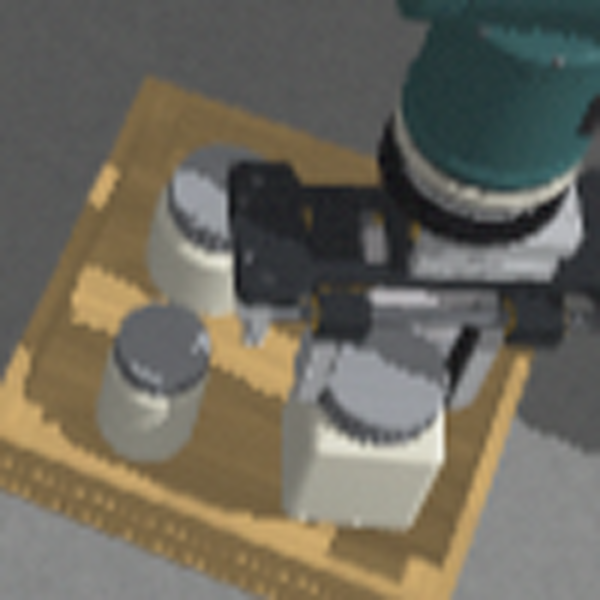

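The jar is lifted (−4.1 N, width 57.5 mm), with its underside about 98.5 mm below the TCP. I raise it further and carry it to above the holder.

>>> apply_moves([
  [[0,0,-1],[0,0,0],0],
  [[0,0,-2],[0,0,0],0],
  [[0,0,-3.5],[0,0,0],0],
  [[0,0,-5],[0,0,0],0],
  [[0,0,-6.5],[0,0,0],0],
  [[0,0,-8],[0,0,0],0],
  [[-0.4,1,-9],[0,0,0],0],
  [[-0.8,2,-9],[0,0,0],0],
  [[-1.6,4,-9],[0,0,0],0],
  [[-2.4,6,-9],[0,0,0],0],
])

```text
time: 6.13
tool_pos: [0.5888, 0.2049, 0.2262]
ee_rot: [3.141, 0.001, 0.419]
wrist_force: [0.4, -0.5, -4.2]
width: 0.0573
```

>>> apply_moves([
  [[-0.8,2,0],[0,0,0],0],
  [[-1.7,4.3,0],[0,0,0],0],
  [[-2.8,7,0],[0,0,0],0],
  [[-4,10,0],[0,0,0],0],
  [[-5.2,13,0],[0,0,0],0],
  [[-6.4,16,0],[0,0,0],0],
  [[-7.6,19,0],[0,0,0],0],
  [[-8.8,22,0],[0,0,0],0],
  [[-10,25,0],[0,0,0],0],
  [[-11,27.5,0],[0,0,0],0],
])

```text
time: 6.97
tool_pos: [0.5992, -0.0932, 0.2258]
ee_rot: [3.141, 0.002, 0.416]
wrist_force: [0.9, 0.9, -3.9]
width: 0.0572
```

>>> apply_moves([
  [[-0.8,2,0],[0,0,0],0],
  [[-1.6,3.7,0],[0,0,0],0],
  [[-2.3,5,0],[0,0,0],0],
  [[-2.8,6,0],[0,0,0],0],
  [[-3,6.4,0],[0,0,0],0],
  [[-3,6.4,0],[0,0,0],0],
  [[-3,6.4,0],[0,0,0],0],
  [[-3,6.4,0],[0,0,0],0],
  [[-3,6.4,0],[0,0,0],0],
  [[-3,6.4,0],[0,0,0],0],
])

```text
time: 7.8
tool_pos: [0.5991, -0.1593, 0.2266]
ee_rot: [3.142, -0.0, 0.42]
wrist_force: [-0.2, 0.1, -4.2]
width: 0.0566
```

```bash
python3 - <<'E'
from h import *
o=robot.get_obs(); print(o["time"],o["tool_pos"],o["ee_rot"],o["wrist_force"],o["wrist_torque"],o["width"],o["joint_positions"])
print(to_tool([.5993,-.160,.2283]))
t=optics.snapshot("top")[:,:,::-1]; s=optics.snapshot("scene")[:,:,::-1]
cv2.imwrite("pics/t4r.png",t);cv2.imwrite("pics/s4r.png",s)
cv2.imwrite("pics/t4.png",cv2.resize(t[125:225,240:360],(720,600),interpolation=cv2.INTER_CUBIC))
cv2.imwrite("pics/s4.png",cv2.resize(s[135:235,180:280],(600,600),interpolation=cv2.INTER_CUBIC))
E
```

```text
7.8 [ 0.59911655 -0.15934057  0.22664345] [ 3.14150207e+00 -2.68631577e-04  4.20208103e-01] [-0.20654735  0.1361133  -4.18111752] [ 0.05438168  0.00227957 -0.04544838] 0.05663483350454094 [-3.51434478e-01  2.43009650e-01  1.17827576e+00  1.23765831e-04
  1.72005153e+00  7.99172178e-01]
[-0.01010761  0.0677052  -0.16565177]
```

View pics/t4.png

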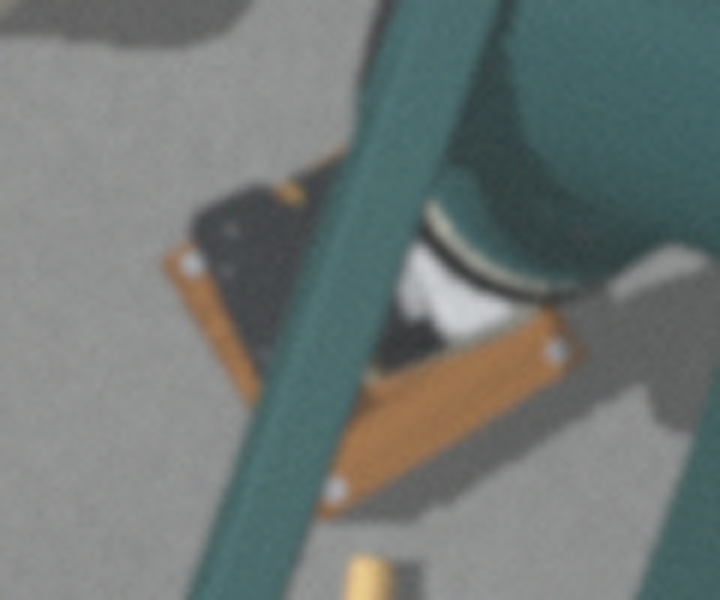

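View pics/s4.png

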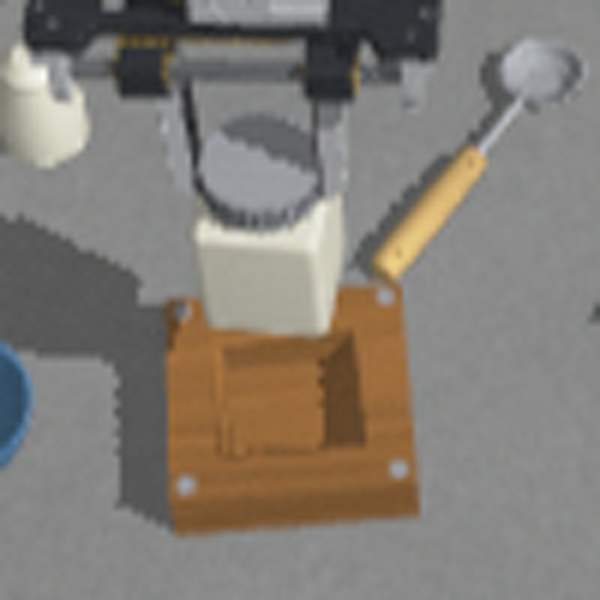

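In the scene crop the jar hangs upright above the holder. Its front shoulder edge runs (197,237)-(314,242), the back-right corner is at (342,198), and the bottom edge runs (213,326)-(327,333).

```bash
python3 - <<'E'
from h import *
im=cv2.imread("pics/s4r.png"); cv2.imwrite("pics/s4z.png",cv2.resize(im[165:193,208:242],(748,616)[:2],interpolation=cv2.INTER_CUBIC)[:600])
f=lambda p,z: ray("scene",src(p,180,135,6),z)
a,b,c=f((197,237),.208),f((314,242),.208),f((342,198),.208)
for u,v in ((a,b),(b,c)):
    d=v-u; print(u.round(4),v.round(4),np.linalg.norm(d).round(4),np.degrees(np.arctan2(d[1],d[0]))%90)
a,b=f((213,326),.128),f((327,333),.128); d=b-a; print(a,b,np.linalg.norm(d),np.degrees(np.arctan2(d[1],d[0]))%90)
E
```

```text
[ 0.636  -0.1745] [ 0.6146 -0.1231] 0.0556 22.646862480098605
[ 0.6146 -0.1231] [ 0.5857 -0.1234] 0.0289 0.6268374134859016
[ 0.6325378  -0.17682549] [ 0.61149438 -0.12331073] 0.05750352276569886 21.466066285135383
```

View pics/s4z.png

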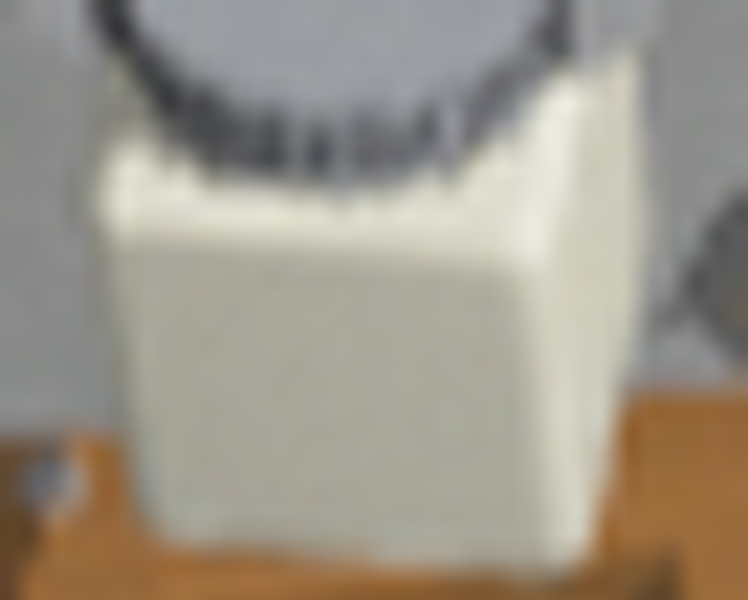

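```bash
python3 - <<'E'
from h import *
f=lambda p,z: ray("scene",src(p,208,165,22),z)
for a,b,z in (((110,245),(525,275),.204),((160,540),(560,568),.132),((160,540),(590,570),.13)):
    a,b=f(a,z),f(b,z); d=b-a; print(a.round(4),b.round(4),np.linalg.norm(d),np.degrees(np.arctan2(d[1],d[0]))%90)
E
```

```text
[ 0.6383 -0.1733] [ 0.6193 -0.1226] 0.054131404295686726 20.587687648482216
[ 0.6356 -0.1756] [ 0.6161 -0.1243] 0.05487403119726038 20.879605230029043
[ 0.6345 -0.1765] [ 0.6134 -0.1213] 0.05909246333117836 20.89548742888182
```

The jar is at yaw 21° against the pocket's 31°, so I turn it +10° (−0.175 about tool z). Then I lower until it hovers about 8 mm above the holder and look.

>>> apply_moves([
  [[0,0,0.3],[0,0,-0.04],0],
  [[0,0,0.8],[0,0,-0.09],0],
  [[0,0,1.8],[0,0,-0.14],0],
  [[0,0,3],[0,0,-0.175],0],
  [[0,0,4.3],[0,0,-0.175],0],
  [[0,0,5.6],[0,0,-0.175],0],
  [[0,0,6.7],[0,0,-0.175],0],
  [[0,0,7.4],[0,0,-0.175],0],
  [[0,0,7.6],[0,0,-0.175],0],
  [[0,0,7.6],[0,0,-0.175],0],
])

```text
time: 8.73
tool_pos: [0.5985, -0.1602, 0.1495]
ee_rot: [-3.14, 0.001, 0.594]
wrist_force: [-0.3, -0.1, -3.9]
width: 0.0573
```

```bash
python3 - <<'E'
from h import *
o=robot.get_obs(); print(o["time"],o["tool_pos"],o["ee_rot"],o["wrist_force"],o["wrist_torque"],o["width"])
print(to_tool([.5993,-.160,.1085]))
s=optics.snapshot("scene")[:,:,::-1]; cv2.imwrite("pics/s5r.png",s)
cv2.imwrite("pics/s5.png",cv2.resize(s[165:230,200:265],(780,780),interpolation=cv2.INTER_CUBIC)[:600])
E
```

```text
8.7333 [ 0.59854044 -0.16015352  0.14945853] [-3.14025789e+00  1.04107250e-03  5.93567240e-01] [-0.27956705 -0.1326733  -3.90948883] [ 0.00071147 -0.00858178  0.00950689] 0.05727140241841629
[0.07581474 0.03522491 4.09573284]
```

View pics/s5.png

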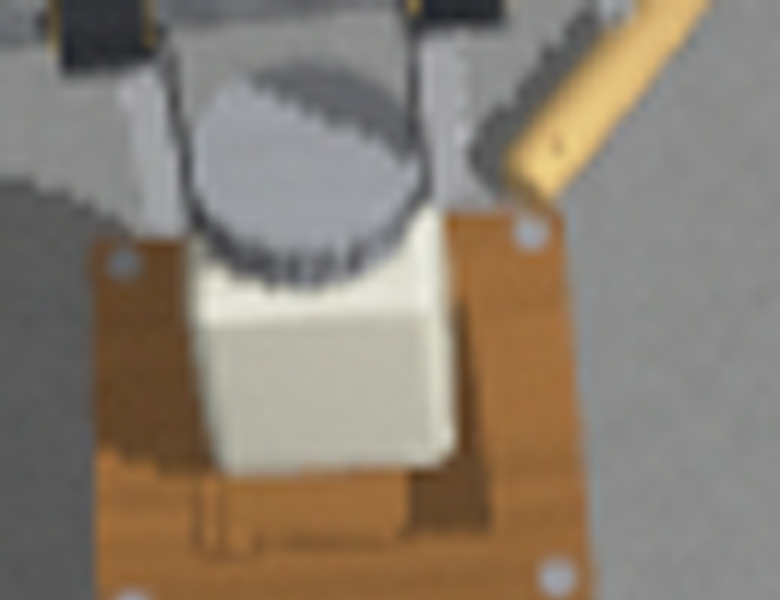

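```bash
python3 - <<'E'
from h import *
im=cv2.imread("pics/s5r.png"); cv2.imwrite("pics/s5z.png",cv2.resize(im[183:208,212:242],(720,600),interpolation=cv2.INTER_CUBIC))
E
```

```text
(no output)
```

View pics/s5z.png

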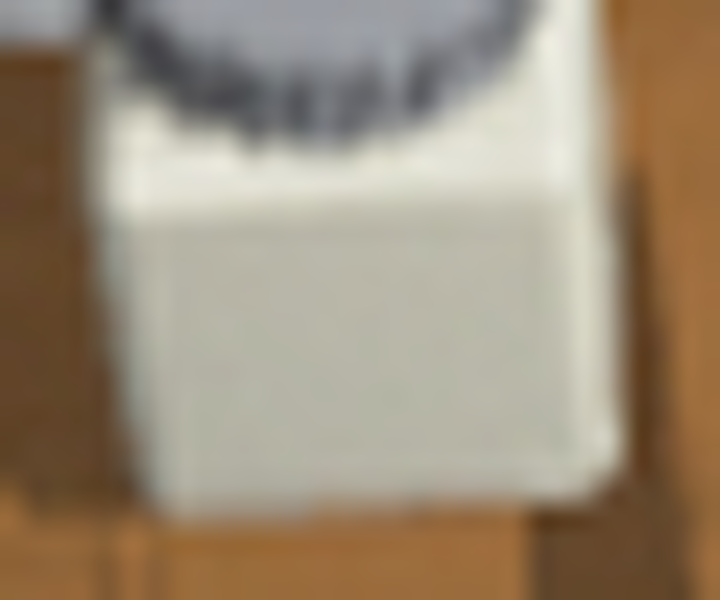

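```bash
python3 - <<'E'
from h import *
f=lambda p,z: ray("scene",src(p,212,183,24),z)
for a,b,z in (((120,220),(560,197),.128),((165,517),(540,498),.053),((165,517),(600,492),.055)):
    a,b=f(a,z),f(b,z); d=b-a; m=(a+b)/2; print(m.round(4),np.linalg.norm(d).round(4),np.degrees(np.arctan2(d[1],d[0]))%90)
E
```

```text
[ 0.626 -0.144] 0.0549 29.345895510837295
[ 0.6245 -0.1496] 0.0492 29.18732560610576
[ 0.6235 -0.1455] 0.057 29.651101423522988
```

By the scene view the jar is at 29.5° and the pocket at 30.9°, with the centre about 1 mm short in x. I correct both and lower into the pocket.

>>> apply_moves([
  [[0.1,0,0],[0,0,-0.02],0],
  [[0.1,0,0.3],[0,0,-0.02],0],
  [[0.1,0,0.7],[0,0,-0.02],0],
  [[0.1,0,1.1],[0,0,-0.02],0],
  [[0.1,0,1.5],[0,0,-0.02],0],
  [[0.1,0,1.8],[0,0,-0.02],0],
  [[0.1,0,2.1],[0,0,-0.02],0],
  [[0.1,0,2.4],[0,0,-0.02],0],
  [[0.1,0,2.6],[0,0,-0.02],0],
  [[0.1,0,2.6],[0,0,-0.02],0],
])

```text
time: 9.62
tool_pos: [0.5994, -0.1596, 0.1237]
ee_rot: [-3.141, 0.001, 0.614]
wrist_force: [-0.1, 0.1, -4.0]
width: 0.0566
```

>>> apply_moves([
  [[0,0,0.2],[0,0,0],0],
  [[0,0,0.4],[0,0,0],0],
  [[0,0,0.6],[0,0,0],0],
  [[0,0,0.8],[0,0,0],0],
  [[0,0,1.0],[0,0,0],0],
  [[0,0,1.2],[0,0,0],0],
  [[0,0,1.3],[0,0,0],0],
  [[0,0,1.4],[0,0,0],0],
  [[0,0,1.5],[0,0,0],0],
  [[0,0,1.5],[0,0,0],0],
])

```text
time: 10.45
tool_pos: [0.5997, -0.1597, 0.1093]
ee_rot: [-3.141, 0.0, 0.614]
wrist_force: [0.4, -0.2, -4.1]
width: 0.057
```

```bash
python3 - <<'E'
from h import *
o=robot.get_obs(); print(o["time"],o["tool_pos"],o["ee_rot"],o["wrist_force"],o["wrist_torque"],o["width"])
s=optics.snapshot("scene")[:,:,::-1]; cv2.imwrite("pics/s6r.png",s)
cv2.imwrite("pics/s6.png",cv2.resize(s[165:230,200:265],(780,780),interpolation=cv2.INTER_CUBIC)[:600])
E
```

```text
10.45 [ 0.59967736 -0.15970066  0.10925055] [-3.14137018e+00  2.04664727e-04  6.13792036e-01] [ 0.39018561 -0.17749432 -4.09877339] [ 0.02275151 -0.00483465  0.05972053] 0.05699709426283493
```

View pics/s6.png

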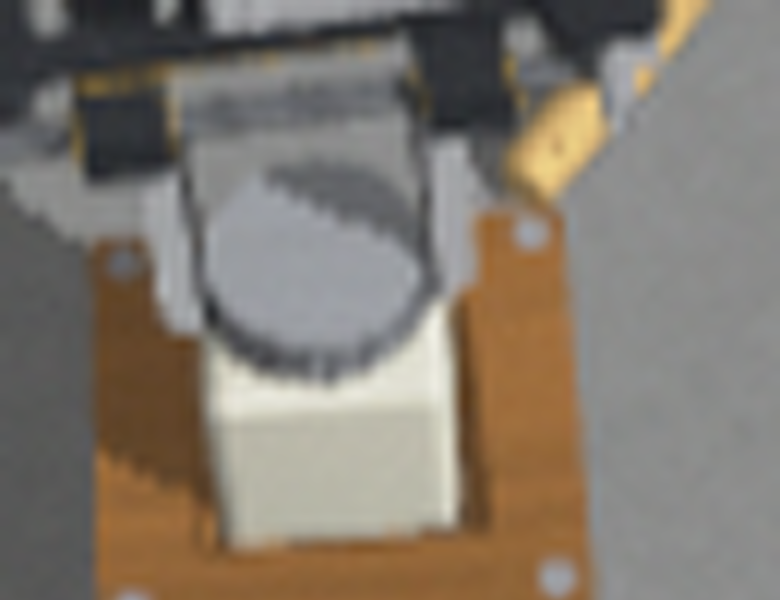

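The jar is inside the pocket (front edge at row ~540), but its weight still hangs on the gripper. I lower gently to the floor.

>>> apply_moves([
  [[0,0,0.05],[0,0,0],0],
  [[0,0,0.1],[0,0,0],0],
  [[0,0,0.15],[0,0,0],0],
  [[0,0,0.2],[0,0,0],0],
  [[0,0,0.2],[0,0,0],0],
  [[0,0,0.2],[0,0,0],0],
  [[0,0,0.2],[0,0,0],0],
  [[0,0,0.2],[0,0,0],0],
  [[0,0,0.2],[0,0,0],0],
  [[0,0,0.2],[0,0,0],0],
])

```text
time: 11.33
tool_pos: [0.6, -0.1598, 0.1084]
ee_rot: [3.141, -0.0, 0.614]
wrist_force: [-2.8, 0.5, 5.6]
width: 0.0568
```

The jar is on the floor with about 10 N of push. Now I turn the lid anticlockwise (negative about tool z) and watch the torque.

>>> apply_moves([
  [[0,0,0],[0,0,-0.04],0],
  [[0,0,0],[0,0,-0.08],0],
  [[0,0,0],[0,0,-0.12],0],
  [[0,0,0],[0,0,-0.16],0],
  [[0,0,0],[0,0,-0.2],0],
  [[0,0,0],[0,0,-0.24],0],
  [[0,0,0],[0,0,-0.28],0],
  [[0,0,0],[0,0,-0.32],0],
  [[0,0,0],[0,0,-0.36],0],
  [[0,0,0],[0,0,-0.4],0],
])

```text
time: 12.17
tool_pos: [0.6008, -0.1601, 0.1084]
ee_rot: [3.139, -0.001, 1.015]
wrist_force: [-0.0, 0.6, 4.4]
width: 0.0571
```

```bash
python3 - <<'E'
from h import *
o=robot.get_obs(); print(o["time"],o["tool_pos"],o["ee_rot"],o["wrist_force"],o["wrist_torque"],o["width"])
s=optics.snapshot("scene")[:,:,::-1]; cv2.imwrite("pics/s7r.png",s)
cv2.imwrite("pics/s7.png",cv2.resize(s[165:230,200:265],(780,780),interpolation=cv2.INTER_CUBIC)[:600])
E
```

```text
12.1667 [ 0.60084341 -0.16007678  0.10839019] [ 3.13857188e+00 -8.62054549e-04  1.01519688e+00] [-0.04207797  0.64260023  4.42378625] [ 0.07448593  0.12546226 -0.16891831] 0.05705175294905741
```

View pics/s7.png

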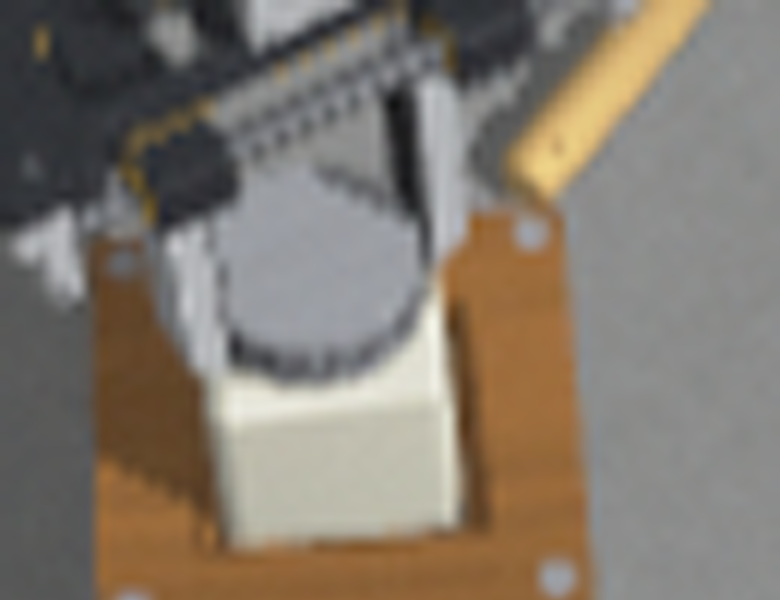

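The jar turned a few degrees and is braced against the pocket, while the fingers have gone on turning (yaw 1.015). I continue.

>>> apply_moves([
  [[0,0,0],[0,0,-0.04],0],
  [[0,0,0],[0,0,-0.08],0],
  [[0,0,0],[0,0,-0.12],0],
  [[0,0,0],[0,0,-0.16],0],
  [[0,0,0],[0,0,-0.2],0],
  [[0,0,0],[0,0,-0.24],0],
  [[0,0,0],[0,0,-0.28],0],
  [[0,0,0],[0,0,-0.32],0],
  [[0,0,0],[0,0,-0.36],0],
  [[0,0,0],[0,0,-0.4],0],
])

```text
time: 13.05
tool_pos: [0.6009, -0.16, 0.1085]
ee_rot: [3.138, 0.0, 1.415]
wrist_force: [-0.3, 0.9, 4.9]
width: 0.0571
```

```bash
python3 - <<'E'
from h import *
o=robot.get_obs(); print(o["time"],o["tool_pos"],o["ee_rot"],o["wrist_force"],o["wrist_torque"],o["width"])
E
```

```text
13.05 [ 0.60089104 -0.15997314  0.10849276] [3.13835604e+00 2.91461101e-04 1.41456304e+00] [-0.33866561  0.87926839  4.9164016 ] [ 0.09403081  0.05796493 -0.23373443] 0.057127046365108104
```

>>> apply_moves([
  [[0,0,0],[0,0,-0.04],0],
  [[0,0,0],[0,0,-0.08],0],
  [[0,0,0],[0,0,-0.12],0],
  [[0,0,0],[0,0,-0.16],0],
  [[0,0,0],[0,0,-0.2],0],
  [[0,0,0],[0,0,-0.24],0],
  [[0,0,0],[0,0,-0.28],0],
  [[0,0,0],[0,0,-0.32],0],
  [[0,0,0],[0,0,-0.36],0],
  [[0,0,0],[0,0,-0.38],0],
])

```text
time: 13.88
tool_pos: [0.6012, -0.1598, 0.1102]
ee_rot: [3.137, 0.002, 1.795]
wrist_force: [-2.2, 1.5, 9.0]
width: 0.0572
```

```bash
python3 - <<'E'
from h import *
o=robot.get_obs(); print(o["time"],o["tool_pos"],o["ee_rot"],o["wrist_force"],o["wrist_torque"],o["width"])
s=optics.snapshot("scene")[:,:,::-1]; cv2.imwrite("pics/s8r.png",s)
cv2.imwrite("pics/s8.png",cv2.resize(s[165:230,200:265],(780,780),interpolation=cv2.INTER_CUBIC)[:600])
E
```

```text
13.8833 [ 0.60120601 -0.15984561  0.11019247] [3.13731731e+00 2.00129223e-03 1.79459351e+00] [-2.17638569  1.48338429  9.04039686] [ 0.22484453  0.3355476  -0.10640381] 0.057174313759435505
```

View pics/s8.png

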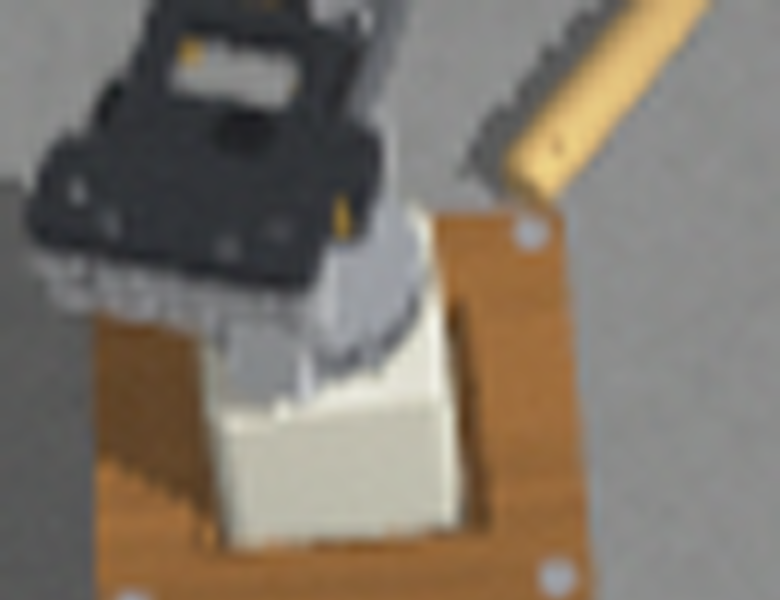

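The upward force jumped to 9 N, the tool rose 1.7 mm and the torque dropped, so the threads have let go. I lift straight up slowly.

>>> apply_moves([
  [[0,0,-0.1],[0,0,0],0],
  [[0,0,-0.2],[0,0,0],0],
  [[0,0,-0.4],[0,0,0],0],
  [[0,0,-0.6],[0,0,0],0],
  [[0,0,-0.9],[0,0,0],0],
  [[0,0,-1.2],[0,0,0],0],
  [[0,0,-1.5],[0,0,0],0],
  [[0,0,-1.5],[0,0,0],0],
  [[0,0,-1.5],[0,0,0],0],
  [[0,0,-1.5],[0,0,0],0],
])

```text
time: 14.77
tool_pos: [0.5997, -0.1598, 0.1224]
ee_rot: [-3.142, 0.0, 1.794]
wrist_force: [0.4, 0.1, -1.0]
width: 0.0569
```

>>> apply_moves([
  [[0,0,-0.3],[0,0,0],0],
  [[0,0,-0.6],[0,0,0],0],
  [[0,0,-0.9],[0,0,0],0],
  [[0,0,-1.2],[0,0,0],0],
  [[0,0,-1.5],[0,0,0],0],
  [[0,0,-1.7],[0,0,0],0],
  [[0,0,-1.8],[0,0,0],0],
  [[0,0,-1.8],[0,0,0],0],
  [[0,0,-1.8],[0,0,0],0],
  [[0,0,-1.8],[0,0,0],0],
])

```text
time: 15.6
tool_pos: [0.5996, -0.1597, 0.1402]
ee_rot: [-3.141, -0.0, 1.794]
wrist_force: [0.7, 0.2, -1.2]
width: 0.0569
```

```bash
python3 - <<'E'
from h import *
o=robot.get_obs(); print(o["time"],o["tool_pos"],o["ee_rot"],o["wrist_force"],o["wrist_torque"],o["width"])
s=optics.snapshot("scene")[:,:,::-1]; cv2.imwrite("pics/s9r.png",s); t=optics.snapshot("top")[:,:,::-1]
cv2.imwrite("pics/s9.png",cv2.resize(s[155:220,200:265],(780,780),interpolation=cv2.INTER_CUBIC)[:600])
cv2.imwrite("pics/t9.png",cv2.resize(t,(768,576),interpolation=cv2.INTER_CUBIC))
E
```

```text
15.6 [ 0.5996404  -0.15968898  0.14021942] [-3.14120318e+00 -1.95454914e-04  1.79380943e+00] [ 0.6520694   0.20203286 -1.15310138] [-0.02807096 -0.13839775  0.04454533] 0.056935999528725245
```

View pics/s9.png

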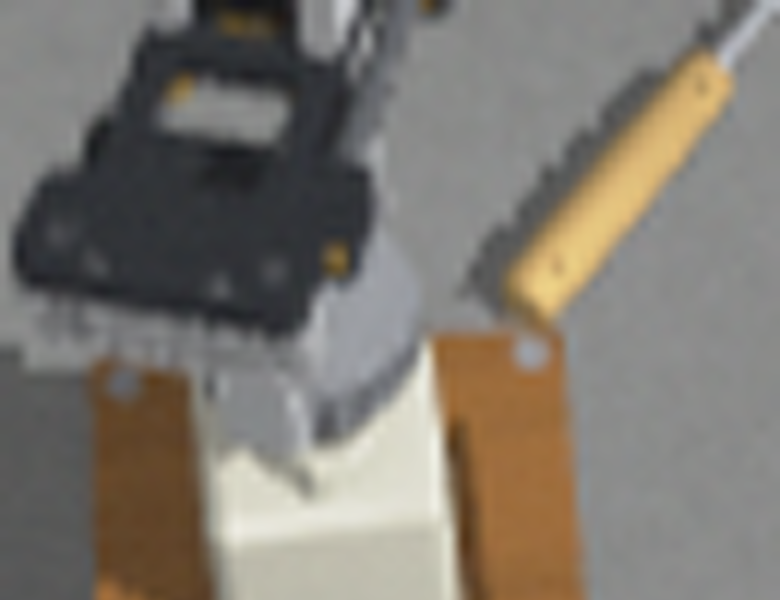

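View pics/t9.png

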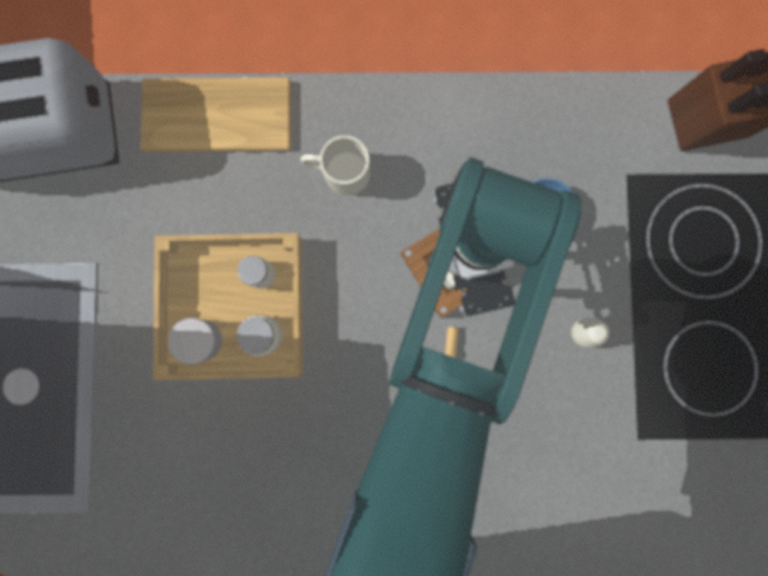

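The wrist now carries only about 1 N (the lid alone; jar and lid together were 4.1 N). The jar's shoulder edge is at the same image position as before the lift, and the lid sits about 32 mm up above the open jar. The crate jars, mug, bowl, spoon and salt pot are where they were, so I hand in.

```bash
python3 - <<'E'
from h import *
print(job.close_job()); o=robot.get_obs(); print(o["time"],o["tool_pos"],o["wrist_force"],o["width"])
E
```

```text
the job is handed in; nothing more can be done
None
the job is handed in; nothing more can be done
```

I took the square jar from the crate by its closed lid and turned it 11° to match the pocket. I then set it on the holder floor, unscrewed the lid about 68° anticlockwise and lifted it straight up. I handed the job in at about 15.7 s, still holding the lid; no verdict was reported.

**Seated in the pocket:** the weight came off the gripper and it pressed down with about 10 N. The TCP height matched the expected seated height to within about 1 mm.

**Lid released:** near the end of the turn the upward force jumped to about 9 N and the torque dropped.

**Final state:**
- **Force:** about 1 N hangs on the wrist, so only the lid is held; jar and lid together were 4.1 N.
- **Lid:** the finger opening is 57 mm, so the lid is gripped. It is level and about 32 mm above its closed height, which is slightly over your "two or three centimetres" but inside the 14–65 mm judged.
- **Jar and other things:** by eye in the last pictures the jar had not moved in the pocket. The other crate items, mug and salt pot were where they started, as was what could be seen of the spoon. The bowl was mostly hidden by the arm in the last top view.

**Disagreements:** the two cameras differed by 1 to 2 mm on the jar and holder positions. After the first 10° turn, the jar still measured about 1.4° and 1 mm off the pocket, so I corrected both before lowering it in.

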